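# Gauge the spring stands with feeler blades and stamp the check card

## Task

On the raised board, check the three spring gap stands with the feeler blades in the tray: for each blade find the stand in which it slides in with a drag (not one where it has play; never force one that jams) and leave it there flat, pushed in to the back. With every blade sitting in its own stand, press the pedal of the stamping press down to its stop for a moment to stamp the check card, then let the pedal up, draw the blades out and lay them flat in the tray again. Leave the camera shells alone.

Things in the scene. Friction and masses are not known exactly. Their poses are not given: they have to be found in the camera images.
- board: fixed plywood work board on legs, 300 x 890 mm (x, y), on which the tray, stands and press stand; its top is 70 mm above the bench (z = 0.070), 16 mm thick. Origin: on the bench under its centre
- blade_thin: thinnest gauge blade: black grip block 56 x 24 x 30 mm (along its x, y, z) with a flat steel blade 4 mm thick and 20 mm wide that sticks out 74 mm from the block along +x; block and blade are flush underneath; its end is rounded over the thickness. About 0.09 kg. Origin: centre of the block's underside; z up as it lies. May be absent (two or three of the three blades are there); starts flat in the tray.
- blade_thin_tip (a point): end of the thinnest blade, on its centre line at half thickness: 102 mm along +x from the blade's origin and 2 mm above its underside
- blade_mid: middle gauge blade: black grip block 56 x 24 x 30 mm (along its x, y, z) with a flat steel blade 8 mm thick and 20 mm wide that sticks out 74 mm from the block along +x; block and blade are flush underneath; its end is rounded over the thickness. About 0.09 kg. Origin: centre of the block's underside; z up as it lies. May be absent (two or three of the three blades are there); starts flat in the tray.
- blade_mid_tip (a point): end of the middle blade, on its centre line at half thickness: 102 mm along +x from the blade's origin and 4 mm above its underside
- blade_thick: thickest gauge blade: black grip block 56 x 24 x 30 mm (along its x, y, z) with a flat steel blade 12 mm thick and 20 mm wide that sticks out 74 mm from the block along +x; block and blade are flush underneath; its end is rounded over the thickness. About 0.09 kg. Origin: centre of the block's underside; z up as it lies. May be absent (two or three of the three blades are there); starts flat in the tray.
- blade_thick_tip (a point): end of the thickest blade, on its centre line at half thickness: 102 mm along +x from the blade's origin and 6 mm above its underside
- stand_a: one of three look-alike fixed gap stands. Origin: on the board under the middle of the gap's mouth; x into the gap, z up. All three: a flat plate 66 mm wide, top 6 mm above the board, from x = -145 to +60 mm is ledge and gap floor; over it a sprung jaw 38 mm wide, x = 0 to 46 mm, its first 20 mm a ramp rising 4 mm toward the mouth; posts at y = +-22 to 32 mm, x over 8 mm; back wall at x = 52 mm; 82 mm high
- stand_b: one of three look-alike fixed gap stands. Origin: on the board under the middle of the gap's mouth; x into the gap, z up. The rest gaps under the jaws are 1.4 mm less than 4, 8 and 12 mm, one in each stand; which stand has which is not told. A jaw lifts at most 3.6 mm, against about 6 N.
- stand_c: one of three look-alike fixed gap stands. Origin: on the board under the middle of the gap's mouth; x into the gap, z up. In any stand the right blade lifts the jaw and slides in with a force of 3 N or more; a thinner one goes in with over 2 mm of play and no drag; a thicker one jams on the ramp with its tip less than 25 mm in.
- stand_a_jaw: sprung jaw of this stand with its dark cap on top; origin 80 mm above the board at rest in all stands, so it only tells whether the jaw is lifted (1 to 3.6 mm)
- stand_b_jaw: sprung jaw of this stand with its dark cap on top; origin 80 mm above the board at rest in all stands, so it only tells whether the jaw is lifted (1 to 3.6 mm)
- stand_c_jaw: sprung jaw of this stand with its dark cap on top; origin 80 mm above the board at rest in all stands, so it only tells whether the jaw is lifted (1 to 3.6 mm)
- tray: fixed shallow grey tray, 176 x 216 mm outside (x, y), walls 4 mm thick and 16 mm high, floor 4 mm thick. Origin: centre of its underside, on the board. The blades start in it, side by side about 62 mm apart, their tips roughly toward the tray's +x
- press: fixed hand-size grey pedal press that stamps the check card, base 230 x 100 mm, 162 mm high. Origin: centre of its underside; the pedal is at its -x end (toward the robot), the column and the stamping ram at +x (the head overhang begins at x = +25 mm)
- pedal (a joint): sprung pedal of the press, rad: 0 up, 0.24 on its stop; the pivot lies 68 mm from the pad's middle, toward the press's +x. Needs about 4 N on the pad to start, 9 N at the stop, comes up by itself; linked to the ram
- pedal_pad (a point): middle of the top of the pedal's rubber pad (40 x 50 mm); moves with the pedal, at rest 48 mm above the board, about 16 mm lower at the stop
- shell_1: camera back shell with circuit board, 127 x 74 x 32 mm, on the bench left of the board: bystander, leave alone
- shell_2: camera back shell with circuit board, 148 x 58 x 43 mm, on the bench left of the board: bystander, leave alone

How it is judged:
On the way, in this order (a step that is already met when the one before it is completed fails the run):
1. every blade that is there has been left in a stand, in to the back, with the sprung jaw bearing on it (((x of blade_thin_tip in the frame of stand_a above 0.034 m and y of blade_thin_tip in the frame of stand_a between -0.014 and 0.014 m and contact force between blade_thin and stand_a_jaw above 1 N) or (x of blade_thin_tip in the frame of stand_b above 0.034 m and y of blade_thin_tip in the frame of stand_b between -0.014 and 0.014 m and contact force between blade_thin and stand_b_jaw above 1 N) or (x of blade_thin_tip in the frame of stand_c above 0.034 m and y of blade_thin_tip in the frame of stand_c between -0.014 and 0.014 m and contact force between blade_thin and stand_c_jaw above 1 N)) and contact force between the fingers and blade_thin below 0.5 N and ((x of blade_mid_tip in the frame of stand_a above 0.034 m and y of blade_mid_tip in the frame of stand_a between -0.014 and 0.014 m and contact force between blade_mid and stand_a_jaw above 1 N) or (x of blade_mid_tip in the frame of stand_b above 0.034 m and y of blade_mid_tip in the frame of stand_b between -0.014 and 0.014 m and contact force between blade_mid and stand_b_jaw above 1 N) or (x of blade_mid_tip in the frame of stand_c above 0.034 m and y of blade_mid_tip in the frame of stand_c between -0.014 and 0.014 m and contact force between blade_mid and stand_c_jaw above 1 N)) and contact force between the fingers and blade_mid below 0.5 N and ((x of blade_thick_tip in the frame of stand_a above 0.034 m and y of blade_thick_tip in the frame of stand_a between -0.014 and 0.014 m and contact force between blade_thick and stand_a_jaw above 1 N) or (x of blade_thick_tip in the frame of stand_b above 0.034 m and y of blade_thick_tip in the frame of stand_b between -0.014 and 0.014 m and contact force between blade_thick and stand_b_jaw above 1 N) or (x of blade_thick_tip in the frame of stand_c above 0.034 m and y of blade_thick_tip in the frame of stand_c between -0.014 and 0.014 m and contact force between blade_thick and stand_c_jaw above 1 N)) and contact force between the fingers and blade_thick below 0.5 N), for 0.3 s.
2. the pedal is pressed to its stop while the blades sit in their stands (all of step 1 and value of joint pedal above 0.215 rad), for 0.2 s.
At the end, for the whole second after the job is handed in: every blade present lies flat (tilt under 0.15 rad) at rest on the tray floor, within its walls; pedal up. On the way: all blades at once let go in stands, tips over 34 mm past the mouth, jaw bearing on each with over 1 N; then, with them there, pedal over 0.215 rad for 0.2 s (x of blade_thin in the frame of tray between -0.086 and 0.086 m and y of blade_thin in the frame of tray between -0.106 and 0.106 m and x of blade_thin_tip in the frame of tray between -0.088 and 0.088 m and y of blade_thin_tip in the frame of tray between -0.108 and 0.108 m and height (world z) of each of blade_thin, blade_mid, blade_thick below 0.082 m and angle between each of blade_thin, blade_mid, blade_thick's own z axis and vertical below 0.15 rad and linear speed of each of blade_thin, blade_mid, blade_thick below 0.02 m/s and x of blade_mid in the frame of tray between -0.086 and 0.086 m and y of blade_mid in the frame of tray between -0.106 and 0.106 m and x of blade_mid_tip in the frame of tray between -0.088 and 0.088 m and y of blade_mid_tip in the frame of tray between -0.108 and 0.108 m and x of blade_thick in the frame of tray between -0.086 and 0.086 m and y of blade_thick in the frame of tray between -0.106 and 0.106 m and x of blade_thick_tip in the frame of tray between -0.088 and 0.088 m and y of blade_thick_tip in the frame of tray between -0.108 and 0.108 m and value of joint pedal below 0.03 rad); the robot touches nothing.
It fails at once if a blade is forced against a jaw (over 60 N) (contact force between any of blade_thin, blade_mid, blade_thick and stand_a_jaw above 60 N or contact force between any of blade_thin, blade_mid, blade_thick and stand_b_jaw above 60 N or contact force between any of blade_thin, blade_mid, blade_thick and stand_c_jaw above 60 N).
It fails at once if a camera shell is moved more than 30 mm (distance of any of shell_1, shell_2 from where it was at the start of the episode above 0.03 m).
Of blade_thin, blade_mid, blade_thick only 2 to 3 are there at a start; the rules pass over those that are not, and their reading is None.
At some moment in a run one of blade_thin, blade_mid, blade_thick may be knocked a few centimetres aside while the robot is not near it.
Once in a run the grip may slacken for a moment while it holds something.
It also fails if it takes over 210 s, if anything falls off the work surface, if the arm or the gripper's body presses on something with over 40 N, if the wrist force passes 120 N, or if a joint passes its speed limit or range.

## Robot

A 7-joint arm with a two-finger parallel gripper is mounted at the origin on a cart in front of the work surface, level with it; the furniture and walls round the work are solid. World frame = base frame: x ahead of the robot, y to its left, z up, the work surface at z = 0. Lengths are in m, angles in rad, forces in N, time in s.
With the tool pointing down it reaches from about 0.4 to 0.9 m from the base axis. Payload 5.5 kg.
Tool frame: the origin (TCP) lies midway between the tips of the shut fingers; the grasp point (between the pads) lies 19 mm behind it (manip.grip_depth is the distance from the TCP to the grasp point, in m); z points along the fingers, y is the line along which they close (so a half turn about z gives the same grasp; the last joint's range is limited). The gripper opens to 92 mm and grips with 3 to 60 N. Pads are 19 mm wide; open, the fingers measure 130 mm over their backs; the gripper's body (75 mm by 190 mm) begins 47 mm behind the grasp point.
Start: joints at [1.529, 0.501, -0.427, 1.55, 0.221, 1.138, -0.21], TCP at [0.195, -0.62, 0.227] pointing down, gripper open.
Joint ranges: [-2.88, 2.88], [-0.31, 2.03], [-1.54, 1.56], [0.2, 2.42], [-1.41, 4.55], [0.19, 2.02], [-2.57, 2.57]. Speed limits (rad/s): [2.57, 2.57, 3.14, 3.14, 3.14, 3.14, 3.14].

## Interface

Orientations are given as a unit quaternion [x, y, z, w].
In Python, from bench import manip, effector, viewer gives the robot as it stands. Calls block until the motion is done:
- manip.move_pose(position, orientation): joint-space move of the TCP to a pose.
- manip.servo_line(position, ori=None, vel=0.15): straight line of the TCP; ori=None keeps the orientation; vel is the mean speed in m/s.
- manip.movej(angles): joint-space move.
- effector.open_jaws() and effector.close(f_grip=None): open the fingers fully, or close them until they stop; f_grip is the grip in N (None keeps the last).
- manip.sleep(seconds).
- manip.solve_ik(position, orientation): joint angles nearest the present ones, or None.
- viewer.get_image(name): name is "side" or "top" or "wrist"; returns the picture (420x560x3 uint8, red, green, blue); there is no depth.
- viewer.get_calibration(name): a dict with "vfov" (degrees; the focal length in pixels is half the picture's height over the tangent of half this angle, whatever the lens; pixels are square), "cx", "cy" (the principal point, pixels), "dist_coeffs" ([k1, k2, p1, p2, k3] as OpenCV has them; the pictures are not rectified), "eye" and "attitude" of the camera in the world. Camera axes: x right, y down, z forward; pixel columns grow to the right and rows downward; lengths in m; the calibration is good to about 2 mm. A picture is of the moment at which its call begins: read the wrist's pose just before it. get_calibration takes no time and is no camera call; for the wrist camera it gives the pose at the moment of the call.
A pose or a line that the arm cannot do raises manip.PlanningError and nothing moves.
- manip.hand_in(): hands the job in; it is judged then, once.
Readings, each from a call of its own:
- manip.current_clock(): time.
- manip.current_q(): joint angles.
- manip.current_joint_velocities(): joint speeds.
- manip.current_tau(): joint torques, N m.
- manip.current_tool_pos(): TCP position.
- manip.current_tcp_rot(): TCP orientation.
- manip.current_force(): force on the tool from outside, world axes, zero at the start.
- manip.current_wrist_torque(): the same for the moment, N m.
- manip.current_finger_gap(): finger opening in m.
- manip.current_gripper_force(): force on a finger pad.
Only numpy, scipy, OpenCV 4.12 (cv2) and the standard library are available. Lean on these libraries where they do the work, as an engineer would, in place of code of your own. Each camera call takes 0.05 s, during which the arm holds its last target. There are 200 camera calls.

## Working session

There is one attempt and no reset: what is moved stays moved. The work goes in short steps, each a Python script; the robot and the scene stay as the last script left them, time stands still between calls to the robot, and variables do not carry over. Pictures are saved under pics/ and viewed, at most 14 in all, crops included, and the job is handed in when it is done.

```bash
mkdir -p pics; ls
python3 - <<'E'
from bench import manip, effector, viewer
import cv2
for n in ("top","side"):
    im=viewer.get_image(n); cv2.imwrite(f"pics/{n}0.png",im[:,:,::-1]); print(n,viewer.get_calibration(n))
print(viewer.get_calibration("wrist"),manip.current_tcp_rot(),manip.grip_depth)
E
```

```text
pics
top {'vfov': 43.469155326258225, 'cx': 288.0449402943827, 'cy': 207.26782472685537, 'dist_coeffs': array([0.02280575, 0.        , 0.        , 0.        , 0.        ]), 'eye': array([0.38770374, 0.05815893, 1.87541657]), 'attitude': array([ 0.70804879, -0.70483684,  0.0306188 , -0.03056836])}
side {'vfov': 51.219347056269136, 'cx': 277.7615582023633, 'cy': 209.6860971158727, 'dist_coeffs': array([-0.14414279,  0.        ,  0.        ,  0.        ,  0.        ]), 'eye': array([ 0.38013976, -1.19259206,  0.75755486]), 'attitude': array([ 0.84711165, -0.06653058,  0.02804268, -0.52648755])}
{'vfov': 59.08596897992189, 'cx': 281.4333658676093, 'cy': 214.2680503209603, 'dist_coeffs': array([-0.0519901,  0.       ,  0.       ,  0.       ,  0.       ]), 'eye': array([ 0.27548308, -0.59427069,  0.3854207 ]), 'attitude': array([ 0.79695455, -0.58364252, -0.09276922,  0.1249749 ])} [ 9.88405031e-01  1.51837655e-01 -9.95568712e-05 -9.01028790e-04] 0.0188
```

View pics/top0.png

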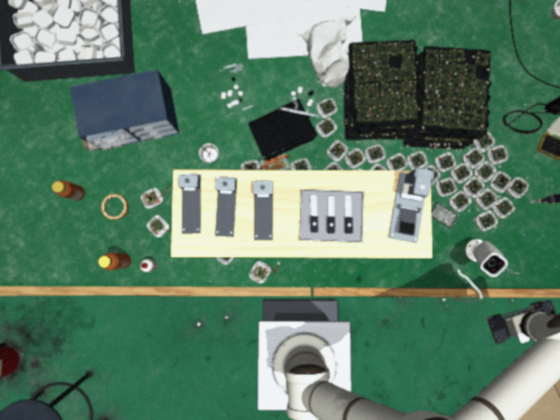

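View pics/side0.png

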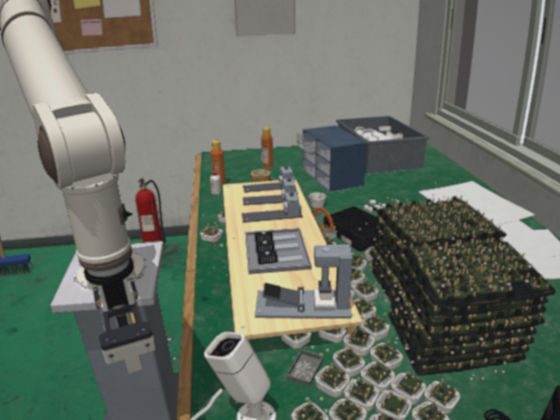

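The top view shows all three blades in the tray, with black blocks toward -x and tips toward +x. The tray is at about px (331,216), the stands at (190,205), (226,206) and (263,209) with their jaws at the +x end, and the press at (411,205). Next I'll take close-ups with the wrist camera.

```bash
cat > h.py <<'E'
from bench import manip, effector, viewer
import numpy as np, cv2
from scipy.spatial.transform import Rotation as R
def down(yaw): return np.array([np.cos(yaw/2),np.sin(yaw/2),0,0])
def cal(n):
    c=viewer.get_calibration(n); f=210/np.tan(np.radians(c["vfov"])/2)
    return np.array([[f,0,c["cx"]],[0,f,c["cy"]],[0,0,1]]),c["dist_coeffs"],c["eye"],R.from_quat(c["attitude"]).as_matrix()
def snap(n,name=None):
    c=cal(n); im=viewer.get_image(n)[:,:,::-1].copy()
    if name: cv2.imwrite(f"pics/{name}.png",im); np.save(f"pics/{name}.npy",np.array(c,dtype=object),allow_pickle=True)
    return im,c
def load(name): return cv2.imread(f"pics/{name}.png"),tuple(np.load(f"pics/{name}.npy",allow_pickle=True))
def ray(c,px,z):
    u=cv2.undistortPoints(np.array(px,float).reshape(-1,1,2),c[0],c[1]).reshape(-1,2)
    d=np.c_[u,np.ones(len(u))]@c[3].T
    return c[2]+d*((z-c[2][2])/d[:,2])[:,None]
def proj(c,P):
    P=np.array(P,float).reshape(-1,3); Q=(P-c[2])@c[3]
    return cv2.projectPoints(Q,np.zeros(3),np.zeros(3),c[0],c[1])[0].reshape(-1,2)
def st(): return np.round(np.r_[manip.current_clock(),manip.current_tool_pos(),manip.current_finger_gap(),manip.current_gripper_force(),manip.current_force()],4)
E
python3 - <<'E'
from h import *
c=cal("top")
print(ray(c,[[302,214],[172,170],[172,258],[432,258],[331,216]],.07).round(3))
print(ray(c,[[190,205],[226,206],[263,209],[411,205]],.08).round(3))
w=cal("wrist"); T=R.from_quat(manip.current_tcp_rot()).as_matrix()
print("cam in tool",T.T@(w[2]-manip.current_tool_pos()),"fwd",(T.T@w[3]).round(3))
for y in (-.03,.2,.35): print(y,manip.solve_ik([.45,y,.33],down(0)))
manip.move_pose([.45,-.03,.33],down(0)); snap("wrist","w_tray"); print(st())
E
```

```text
[[ 0.521  0.01   0.07 ]
 [ 0.672  0.46   0.07 ]
 [ 0.369  0.453  0.07 ]
 [ 0.373 -0.433  0.07 ]
 [ 0.515 -0.089  0.07 ]]
[[ 0.55   0.394  0.08 ]
 [ 0.547  0.271  0.08 ]
 [ 0.537  0.144  0.08 ]
 [ 0.553 -0.362  0.08 ]]
cam in tool [ 8.44867819e-02 -9.22796746e-05 -1.59663477e-01] fwd [[ 0.001 -0.952 -0.308]
 [ 1.     0.001  0.   ]
 [ 0.    -0.308  0.952]]
-0.03 [ 1.17472623  0.10241992 -1.22251916  1.87220979  0.10193074  1.23593925
 -1.65050217]
0.2 [-0.28114676  0.10135151 -0.20670529  1.80862786  0.02200458  1.23383209
 -2.06489365]
0.35 [-0.53838081  0.25005493 -0.20655123  1.63301753  0.05326035  1.26403188
 -2.32557461]
[ 2.4667  0.4501 -0.0309  0.3299  0.092   0.     -0.5614 -0.4134  0.2086]
```

View pics/w_tray.png

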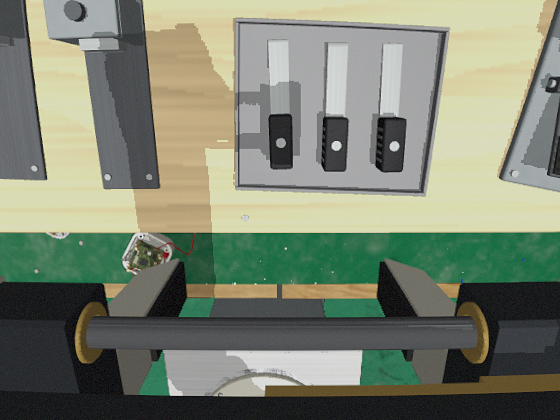

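The wrist view shows the tray with blocks at px (281,141), (335,144) and (391,145), and blades pointing up (+x). Next come oblique views: the stand mouths for gap height, and the blades from the side for thickness.

```bash
cat >> h.py <<'E'
CO=np.array([.0845,0,-.1597]); CF=np.array([-.308,0,.952])
def look(target,az,tilt,dist):
    # camera looks at target, horizontal heading az, tilt from vertical; gives TCP pose
    f=np.array([np.sin(tilt)*np.cos(az),np.sin(tilt)*np.sin(az),-np.cos(tilt)])
    a=tilt-np.arctan2(.308,.952)
    h=np.array([np.cos(az),np.sin(az),0]); z=np.sin(a)*h+np.array([0,0,-np.cos(a)])
    x=-np.cos(a)*h+np.array([0,0,-np.sin(a)]); y=np.cross(z,x)
    M=np.c_[x,y,z]
    return np.array(target)-dist*f-M@CO, R.from_matrix(M).as_quat()
E
python3 - <<'E'
from h import *
def feas(t,azs,tilts,dists):
    for az in azs:
        for ti in tilts:
            for d in dists:
                p,q=look(t,az,np.radians(ti),d); s=manip.solve_ik(p,q)
                if s is not None and p[2]>.2: print(np.degrees(az).round(),ti,d,p.round(3))
print("stands"); feas([.58,.27,.085],np.radians([-20,0,20]),[45,55,65],[.35,.42])
print("tray"); feas([.53,-.09,.08],np.radians([-150,-120,-90,-60,60,90,120,150]),[45,55,65],[.3,.38])
E
```

```text
stands
-20.0 45 0.35 [0.486 0.304 0.229]
-20.0 45 0.42 [0.44  0.321 0.278]
-20.0 55 0.35 [0.464 0.312 0.209]
-20.0 55 0.42 [0.411 0.332 0.249]
-20.0 65 0.42 [0.386 0.341 0.216]
0.0 45 0.35 [0.48  0.27  0.229]
0.0 45 0.42 [0.431 0.27  0.278]
0.0 55 0.35 [0.457 0.27  0.209]
0.0 55 0.42 [0.4   0.27  0.249]
20.0 45 0.35 [0.486 0.236 0.229]
20.0 45 0.42 [0.44  0.219 0.278]
tray
-150.0 45 0.38 [ 0.635 -0.03   0.245]
-150.0 55 0.38 [ 0.658 -0.016  0.221]
-120.0 45 0.38 [0.59  0.015 0.245]
-120.0 55 0.38 [0.604 0.038 0.221]
-90.0 45 0.38 [0.53  0.031 0.245]
-90.0 55 0.38 [0.53  0.058 0.221]
-60.0 45 0.38 [0.47  0.015 0.245]
-60.0 55 0.38 [0.456 0.038 0.221]
60.0 45 0.38 [ 0.47  -0.195  0.245]
60.0 55 0.38 [ 0.456 -0.218  0.221]
90.0 45 0.38 [ 0.53  -0.211  0.245]
90.0 55 0.38 [ 0.53  -0.238  0.221]
120.0 45 0.38 [ 0.59  -0.195  0.245]
120.0 55 0.38 [ 0.604 -0.218  0.221]
150.0 45 0.38 [ 0.635 -0.15   0.245]
150.0 55 0.38 [ 0.658 -0.164  0.221]
```

Run:
```python
from h import *
manip.move_pose(*look([.53,-.09,.08],np.radians(-120),np.radians(55),.38)); snap("wrist","w_bl"); print(st())
manip.move_pose([.45,.2,.36],down(0)); manip.move_pose([.43,.27,.33],down(0)); snap("wrist","w_st")
p,q=look([.58,.27,.085],0,np.radians(58),.42)
manip.move_pose(p+[0,0,.1],q); manip.move_pose(p,q); snap("wrist","w_mouth"); print(st())
```

```text
[ 3.575   0.6044  0.036   0.2234  0.0913  0.     -0.3412 -0.5749  0.177 ]
[ 7.7917  0.3922  0.2708  0.2412  0.0919  0.      0.2562  0.1924 -0.604 ]
```

View pics/w_bl.png

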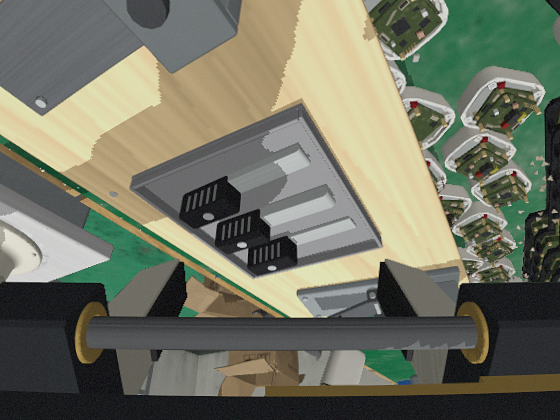

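View pics/w_st.png

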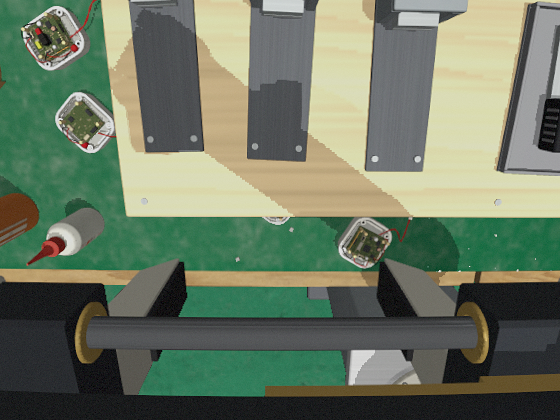

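View pics/w_mouth.png

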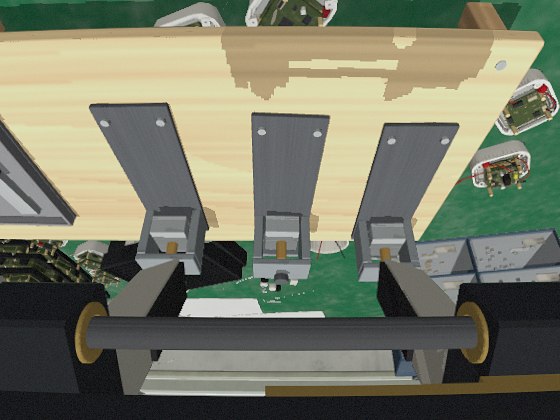

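The top stand view shows stand plates ending at about px (145-203,151), (248-307,158) and (366-423,169). The two oblique views come out upside-down, so I'll crop, flip and enlarge them.

Run:
```python
import cv2, numpy as np
a=cv2.imread("pics/w_bl.png")[130:290,170:390][::-1,::-1]; b=cv2.imread("pics/w_mouth.png")[185:285,120:430][::-1,::-1]
a=cv2.resize(a,None,fx=2.4,fy=2.4,interpolation=cv2.INTER_CUBIC)[:340]; b=cv2.resize(b,(775,250),interpolation=cv2.INTER_CUBIC)
c=np.zeros((595,775,3),np.uint8); c[:a.shape[0],:a.shape[1]]=a; c[345:]=b
cv2.imwrite("pics/crop1.png",c)
```

```text
(no output)
```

View pics/crop1.png

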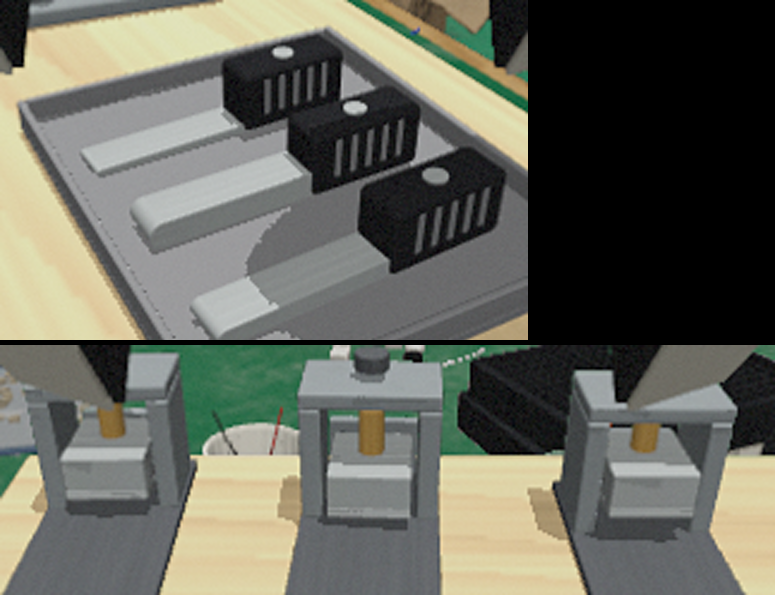

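The blades, in the w_tray picture from left to right (+y first), are mid, thick, thin. The stand mouths suggest that the +y stand is mid (8), the middle one thin (4) and the -y one thick (12); insertion force will confirm this. Now for precise poses.

```bash
cat >> h.py <<'E'
def plates(im,c,z=.076):
    hsv=cv2.cvtColor(im,cv2.COLOR_BGR2HSV); m=((hsv[:,:,1]<60)&(hsv[:,:,2]<140)&(hsv[:,:,2]>30)).astype(np.uint8)
    m[250:]=0; m=cv2.morphologyEx(m,cv2.MORPH_OPEN,np.ones((5,5),np.uint8)); return m
E
python3 - <<'E'
from h import *
im,c=load("w_st"); m=plates(im,c)
n,lab,s,ce=cv2.connectedComponentsWithStats(m)
for i in range(1,n):
    if s[i,4]<2500: continue
    x0,y0,w,h,_=s[i]; rows=np.arange(max(40,y0),y0+h-8)
    L=[];Rr=[]
    for r in rows:
        k=np.where(lab[r]==i)[0]; L.append([k[0]-.5,r]); Rr.append([k[-1]+.5,r])
    L=ray(c,L,.076); Rr=ray(c,Rr,.076)
    def fl(P):  # y=a+b x robust
        P=P.copy()
        for _ in range(3):
            b,a=np.polyfit(P[:,0],P[:,1],1); e=abs(P[:,1]-a-b*P[:,0]); P=P[e<max(.001,np.median(e)*2.5)]
        return a,b
    (a1,b1),(a2,b2)=fl(L),fl(Rr); b=(b1+b2)/2; yaw=np.arctan(b)
    # end line: bottom pixels per column, middle part
    E=[]
    for col in range(x0+w//4,x0+3*w//4+1):
        k=np.where(lab[:,col]==i)[0]; E.append([col,k[-1]+.5])
    E=ray(c,E,.076)
    # along-axis coordinate
    u=np.array([np.cos(yaw),np.sin(yaw)]); end=np.median(E[:,:2]@u)
    ac=(a1+a2)/2; n_=np.array([-u[1],u[0]]); off=np.array([0,ac])@n_
    mouth=(end+.145)*u+off*n_
    print(i,s[i],"width",(abs(a1-a2+(b1-b2)*.45)*np.cos(yaw)).round(4),"yaws",b1,b2,"mouth",mouth.round(4),"yaw",yaw.round(4))
im,c=load("w_tray"); hsv=cv2.cvtColor(im,cv2.COLOR_BGR2HSV)
for px in ((281,143),(336,145),(393,146)):
    sub=im[px[1]-9:px[1]+10,px[0]-9:px[0]+10].min(2); ys,xs=np.where(sub>100)
    d=[px[0]-9+xs.mean(),px[1]-9+ys.mean()]
    print("dot",d,len(xs),ray(c,[d],.104).round(4))
m=((im.min(2)>150)&(hsv[:,:,1]<40)).astype(np.uint8); m[130:]=0; m[:,:240]=0;m[:,440:]=0
n,lab,s,ce=cv2.connectedComponentsWithStats(m)
for i in range(1,n):
    if s[i,4]>300: print(s[i],ce[i])
cv2.imwrite("pics/m.png",m*255)
E
```

```text
1 [ 129    0   74  152 9231] width 0.0655 yaws 0.020019167439583742 0.017538837665269414 mouth [0.5991 0.393 ] yaw 0.0188
2 [ 247    0   71  161 9356] width 0.0657 yaws -0.050559986408108375 -0.0447057198102326 mouth [0.5898 0.2701] yaw -0.0476
3 [ 365    0   72  172 9255] width 0.0656 yaws 0.0029627685075560312 0.0011618932841401465 mouth [0.5783 0.1439] yaw 0.0021
dot [np.float64(280.4), np.float64(142.4875)] 80 [[ 0.4877 -0.0296  0.104 ]]
dot [np.float64(335.98837209302326), np.float64(145.4418604651163)] 86 [[ 0.4847 -0.0871  0.104 ]]
dot [np.float64(393.9425287356322), np.float64(145.79310344827587)] 87 [[ 0.4846 -0.1475  0.104 ]]
[240  19 200  11 520] [345.22884615  23.40576923]
[  240    24   198   106 16076] [341.53906444  71.20353322]
[240 102  20  28 519] [249.41811175 116.50674374]
```

```bash
cat >> h.py <<'E'
def blades(im,c,rois,ts,dbg=False):
    out=[]
    for (x0,x1,y0,y1),t in zip(rois,ts):
        g=im.min(2); sub=(g[y0:y1,x0:x1]>195).astype(np.uint8)
        n,lab,s,_=cv2.connectedComponentsWithStats(sub); i=1+np.argmax(s[1:,4]); k=s[i]
        P=[]
        for r in range(k[1]+3,k[1]+k[3]-3):
            q=np.where(lab[r]==i)[0]; P.append([q[0]+x0-.5,r+y0]); P.append([q[-1]+x0+.5,r+y0])
        W=ray(c,P,.074+t); M=(W[::2]+W[1::2])/2; wd=np.median(np.linalg.norm(W[::2]-W[1::2],axis=1))
        b,a=np.polyfit(M[:,0],M[:,1],1); tip=ray(c,[[x0+k[0]+k[2]/2,y0+k[1]]],.074+t)[0]
        out.append((tip,np.arctan(b),wd,k)); 
    return out
E
python3 - <<'E'
from h import *
im,c=load("w_tray")
print(im[60,[250,275,279,283,300,330,337,360,390,400]].tolist())
for o in blades(im,c,[(258,302,32,112),(318,356,32,112),(374,412,32,112)],[.008,.012,.004]): print(o[0].round(4),o[1].round(4),o[2].round(4),o[3])
E
```

```text
[[169, 167, 168], [216, 216, 211], [208, 210, 205], [208, 208, 205], [169, 168, 167], [208, 209, 204], [207, 208, 204], [168, 167, 166], [206, 208, 203], [202, 203, 199]]
[ 0.5866 -0.0282  0.082 ] 0.011 0.0195 [ 11  10  20  44 779]
[ 0.5825 -0.0868  0.086 ] -0.0052 0.019 [   8   14   22   66 1219]
[ 0.585  -0.1442  0.078 ] 0.0188 0.019 [   6   13   23   67 1198]
```

```bash
cat >> h.py <<'E'
S={'thick':(np.array([.5783,.1439]),.0021),'thin':(np.array([.5898,.2701]),-.0476),'mid':(np.array([.5991,.3930]),.0188)}
B={'mid':(np.array([.4877,-.0296]),.0125),'thick':(np.array([.4847,-.0871]),0.0),'thin':(np.array([.4846,-.1475]),.025)}
def sp(n,s,z,l=0):  # point in stand frame: s along gap, world z
    m,y=S[n]; u=np.array([np.cos(y),np.sin(y)]); return np.r_[m+s*u+l*np.array([-u[1],u[0]]),z]
E
python3 - <<'E'
from h import *
for n in S:
    p=np.r_[B[n][0],.092]; print(n)
    for a in (np.pi/2,-np.pi/2):
        print(' tray x-grip',a.round(2),[manip.solve_ik(p+[0,0,dz],down(B[n][1]+a)) is not None for dz in (0,.1)], 'ledge',[manip.solve_ik(sp(n,-107,z)*0+sp(n,-.107,z),down(S[n][1]+a)) is not None for z in (.092,.19)])
    for a in (0,np.pi):
        print(' y-grip',a,[None if (s:=manip.solve_ik(sp(n,d,z),down(S[n][1]+a))) is None else s[[0,2,6]].round(2) for d,z in ((-.107,.18),(-.107,.079),(-.054,.079))],
          'tray',manip.solve_ik(p,down(a)) is not None)
E
```

```text
thickTraceback (most recent call last):
  File "<stdin>", line 5, in <module>
AttributeError: 'float' object has no attribute 'round'
```

Run:
```python
from h import *
for n in S:
    p=np.r_[B[n][0],.092]; print(n)
    for a in (np.pi/2,-np.pi/2):
        print(' x-grip %.2f tray'%a,[manip.solve_ik(p+[0,0,dz],down(B[n][1]+a)) is not None for dz in (0,.1)], 'ledge',[manip.solve_ik(sp(n,-.107,z),down(S[n][1]+a)) is not None for z in (.092,.19)])
    for a in (0,np.pi):
        print(' y-grip %.2f'%a,[None if (s:=manip.solve_ik(sp(n,d,z),down(S[n][1]+a))) is None else s[[0,2,6]].round(2) for d,z in ((-.107,.18),(-.107,.079),(-.054,.079))],
          'tray',manip.solve_ik(p,down(a)) is not None)
```

```text
thick
 x-grip 1.57 tray [True, True] ledge [True, True]
 x-grip -1.57 tray [True, True] ledge [True, True]
 y-grip 0.00 [array([-1.01,  0.78, -1.65]), array([-0.81,  0.55, -1.58]), array([-0.75,  0.54, -1.54])] tray True
 y-grip 3.14 [array([-1.17,  1.  ,  1.61]), array([-1.01,  0.82,  1.75]), array([-0.68,  0.45,  1.54])] tray True
thin
 x-grip 1.57 tray [True, True] ledge [True, True]
 x-grip -1.57 tray [True, True] ledge [True, True]
 y-grip 0.00 [array([-1.26,  0.91, -1.78]), array([-0.93,  0.46, -1.9 ]), array([-0.86,  0.46, -1.84])] tray True
 y-grip 3.14 [array([-1.25,  0.88,  1.35]), array([-0.64,  0.1 ,  1.02]), array([-0.6 ,  0.12,  1.08])] tray True
mid
 x-grip 1.57 tray [True, True] ledge [True, True]
 x-grip -1.57 tray [True, True] ledge [True, True]
 y-grip 0.00 [array([-1.22,  0.7 , -1.93]), array([-1.14,  0.59, -1.89]), array([-1.06,  0.59, -1.85])] tray True
 y-grip 3.14 [array([-1.1 ,  0.53,  1.12]), array([-0.74,  0.04,  0.9 ]), array([-0.7 ,  0.05,  0.96])] tray True
```

```bash
cat >> h.py <<'E'
HP=np.pi/2
def hop(p,q,z=.21):
    t=manip.current_tool_pos()
    if t[2]<z-.005: manip.servo_line([t[0],t[1],z],vel=.2)
    manip.move_pose([p[0],p[1],z],q)
def pick_tray(n,dx=.0):
    p=np.r_[B[n][0],.0905]+[dx,0,0]; hop(p,down(B[n][1]+HP)); effector.open_jaws()
    manip.servo_line(p,vel=.12); effector.close(f_grip=25); print("grip",st())
    manip.servo_line(p+[0,0,.12],vel=.12); print("up",st())
def to_ledge(n,s=-.109):
    p=sp(n,s,.0932); q=down(S[n][1]+HP)
    manip.move_pose(p+[0,0,.1],q); manip.servo_line(p,vel=.08); print("ledge",st())
    effector.open_jaws(); manip.servo_line(p+[0,0,.1],vel=.2)
def insert(n,s=-.109,end=-.053):
    q=down(S[n][1]+np.pi); p=sp(n,s,.0795); hop(p,q,.2); manip.servo_line(p,vel=.12)
    effector.close(f_grip=25); manip.sleep(.2); print("ygrip",st()); f0=manip.current_force()
    for k in np.r_[np.arange(-.095,end,.008),end]:
        manip.servo_line(sp(n,k,.0795),vel=.04); f=manip.current_force()-f0; print("tip %.3f"%(k+.102),f.round(2),round(manip.current_finger_gap(),4))
        if np.linalg.norm(f)>22: print("STOP"); return False
    return True
def release():
    effector.open_jaws(); t=manip.current_tool_pos(); manip.servo_line([t[0],t[1],.21],vel=.2)
E
python3 - <<'E'
from h import *
t=manip.current_tool_pos(); manip.servo_line([t[0],t[1],.33],vel=.2)
hop(np.r_[.45,-.03,0],down(0),.33)
pick_tray('thick')
snap("wrist","w_held")
E
```

```text
grip [13.325   0.4848 -0.0871  0.0906  0.0556 24.9911 -0.344   0.2778  1.9207]
up [14.475   0.484  -0.0869  0.2097  0.0558 24.9916 -0.1895  0.7748 -1.7755]
```

View pics/w_held.png

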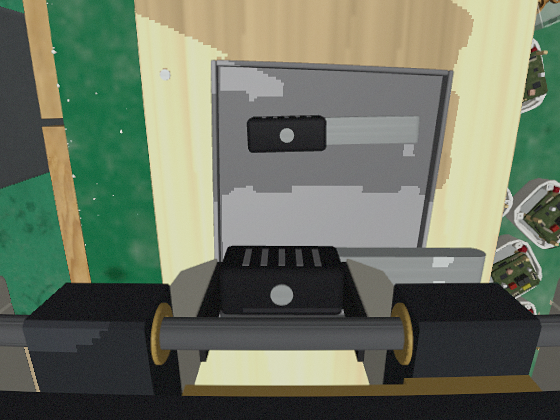

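The thick blade is held level in the fingers, with its block at px (282,285) and its tip to the right. The mid blade is still in the tray at (287,135). Next I'll set the thick blade on the ledge, regrip it and insert it.

Run:
```python
from h import *
to_ledge('thick'); ok=insert('thick'); print(ok)
if ok: release(); print(st())
```

```text
ledge [16.85    0.4697  0.1438  0.0937  0.0556 24.9916 -0.4531  0.0346 -0.4588]
ygrip [ 2.22833e+01  4.69300e-01  1.43700e-01  7.95000e-02  2.38000e-02
  2.49982e+01  4.52900e-01 -1.90200e-01 -2.41100e-01]
tip 0.007 [ 0.56  0.43 -0.05] 0.0239
tip 0.015 [-0.76  1.12  0.97] 0.0238
tip 0.023 [-5.09 -0.32  4.52] 0.0238
tip 0.031 [-4.34  0.08  5.41] 0.024
tip 0.039 [-4.15  0.48  4.75] 0.0238
tip 0.047 [-3.36  0.24  4.09] 0.0238
tip 0.049 [-4.74  0.32  6.68] 0.0235
True
[26.75    0.5245  0.1436  0.209   0.0922  0.     -0.5064  0.1133 -0.1725]
```

```bash
cat >> h.py <<'E'
def dots(im,c,z,ymin=0,ymax=250,xmin=150):
    blk=(im.max(2)<60).astype(np.uint8); blk[ymax:]=0; blk[:,:xmin]=0; blk[:ymin]=0
    n,lab,s,ce=cv2.connectedComponentsWithStats(cv2.morphologyEx(blk,cv2.MORPH_CLOSE,np.ones((5,5),np.uint8)))
    out=[]
    for i in range(1,n):
        if 400<s[i,4]<3500:
            x0,y0,w,h,_=s[i]; g=(im[y0:y0+h,x0:x0+w].min(2)>100).astype(np.uint8)
            k,l2,s2,c2=cv2.connectedComponentsWithStats(g)
            for j in range(1,k):
                a=s2[j]
                if 50<a[4]<180 and abs(a[2]-a[3])<4: out.append(np.r_[c2[j]+[x0,y0],ray(c,[c2[j]+[x0,y0]],z)[0][:2]].round(4))
    return out
E
python3 - <<'E'
from h import *
im,c=load("w_tray"); print(dots(im,c,.104))
hop(np.r_[.45,-.03,0],down(0),.33); im,c=snap("wrist","w_tray2")
for d in dots(im,c,.104): print(d)
E
```

```text
[array([ 2.804000e+02,  1.424875e+02,  4.877000e-01, -2.960000e-02]), array([ 3.359884e+02,  1.454419e+02,  4.847000e-01, -8.710000e-02]), array([ 3.939425e+02,  1.457931e+02,  4.846000e-01, -1.475000e-01])]
[ 3.125294e+02  1.395529e+02  4.907000e-01 -6.150000e-02]
[ 3.950465e+02  1.458721e+02  4.847000e-01 -1.475000e-01]
```

Run:
```python
from h import *
im,c=load("w_tray2")
for o in blades(im,c,[(285,345,30,112),(374,412,30,112)],[.008,.004]): print(o[0].round(4),o[1].round(4),o[2].round(4),o[3])
cv2.imwrite("pics/c2.png",cv2.resize(im[:200,220:460],None,fx=2,fy=2))
```

```text
[ 0.5894 -0.0608  0.082 ] 0.0245 0.0194 [  18    9   19   71 1266]
[ 0.5851 -0.1444  0.078 ] 0.0172 0.0191 [   8   15   22   67 1203]
```

View pics/c2.png

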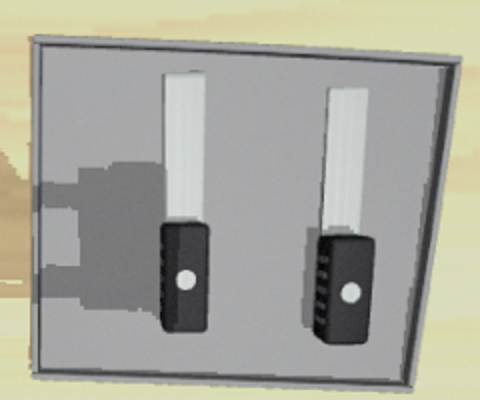

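The mid blade was knocked about 32 mm toward -y and still lies flat (dot at crop (186,280)); the thin one is unchanged at (350,293). I'll use the new pose and continue.

```bash
sed -i "s/'mid':(np.array(\[.4877,-.0296\]),.0125)/'mid':(np.array([.4907,-.0612]),.015)/" h.py
python3 - <<'E'
from h import *
pick_tray('thin'); to_ledge('thin'); ok=insert('thin'); print(ok)
if ok: release(); print(st())
E
```

```text
grip [33.7     0.4847 -0.1475  0.0906  0.056  24.9914 -0.7273  0.9456  0.7158]
up [34.85    0.484  -0.1473  0.2098  0.0556 24.9913 -0.1613 -0.1678 -1.2952]
ledge [37.8083  0.4814  0.2755  0.0938  0.0555 24.9914 -0.0394  1.2084 -0.1128]
ygrip [ 4.32167e+01  4.80900e-01  2.75300e-01  7.95000e-02  2.38000e-02
  2.49970e+01 -1.10020e+00  1.07220e+00 -1.45050e+00]
tip 0.007 [ 0.63 -1.78  1.57] 0.0241
tip 0.015 [-0.27 -0.66  3.1 ] 0.0238
tip 0.023 [-3.51  0.42  4.82] 0.0242
tip 0.031 [-0.86 -0.05  3.07] 0.024
tip 0.039 [-1.34 -0.14  3.52] 0.0238
tip 0.047 [-0.21 -0.39  2.81] 0.0236
tip 0.049 [-3.22 -1.39  5.4 ] 0.0238
True
[47.6833  0.5361  0.2723  0.209   0.0915  0.     -0.1443 -1.152  -0.6379]
```

Run:
```python
from h import *
hop(np.r_[.45,-.03,0],down(0),.33); im,c=snap("wrist","w_tray3"); d=[d for d in dots(im,c,.104)]; print(d)
if len(d)==1 and np.linalg.norm(d[0][2:]-B['mid'][0])<.004:
    pick_tray('mid'); to_ledge('mid'); ok=insert('mid'); print(ok)
    if ok: release(); print(st())
```

```text
[array([ 3.126977e+02,  1.395930e+02,  4.907000e-01, -6.150000e-02])]
grip [54.2583  0.4907 -0.0612  0.0906  0.0559 24.9957 -0.6307  0.5596  1.6597]
up [ 5.54083e+01  4.90100e-01 -6.11000e-02  2.09800e-01  5.57000e-02
  2.49956e+01 -1.02000e-02  3.90000e-01 -8.75800e-01]
ledge [ 5.84667e+01  4.90600e-01  3.91300e-01  9.39000e-02  5.57000e-02
  2.49955e+01  1.18840e+00  4.69000e-02 -5.11800e-01]
ygrip [ 6.38417e+01  4.90100e-01  3.90900e-01  7.95000e-02  2.39000e-02
  2.49895e+01  8.02300e-01 -6.57200e-01 -7.90500e-01]
tip 0.007 [0.88 1.28 1.02] 0.0239
tip 0.015 [ 0.58  0.72 -0.62] 0.0239
tip 0.023 [-5.93  0.43  4.31] 0.0239
tip 0.031 [-2.81  0.56  2.38] 0.0237
tip 0.039 [-2.42  1.19  1.15] 0.0237
tip 0.047 [-2.56  1.04  2.36] 0.024
tip 0.049 [-4.86  0.19  2.65] 0.0238
True
[68.3083  0.5454  0.3915  0.2088  0.0918  0.      0.378  -0.3274 -0.3692]
```

Run:
```python
from h import *
t=manip.current_tool_pos(); manip.servo_line([t[0],t[1],.33],vel=.2)
p,q=look([.56,.27,.085],0,np.radians(52),.42)
manip.move_pose(p+[0,0,.05],q); im,c=snap("wrist","w_in")
for d in dots(im,c,.106,xmin=0,ymin=60):
    print(d,[ (n,np.round(np.array([(e:=d[2:]-S[n][0])@[np.cos(S[n][1]),np.sin(S[n][1])],e@[-np.sin(S[n][1]),np.cos(S[n][1])]]),4)) for n in S if abs(d[3]-S[n][0][1])<.05])
cv2.imwrite("pics/c3.png",cv2.resize(im[60:290,60:500][::-1,::-1],None,fx=1.75,fy=1.75,interpolation=cv2.INTER_CUBIC))
```

```text
[1.673333e+02 1.747255e+02 5.280000e-01 1.438000e-01] [('thick', array([-0.0503,  0.    ]))]
[2.836863e+02 1.820000e+02 5.399000e-01 2.736000e-01] [('thin', array([-0.05  ,  0.0011]))]
```

View pics/c3.png

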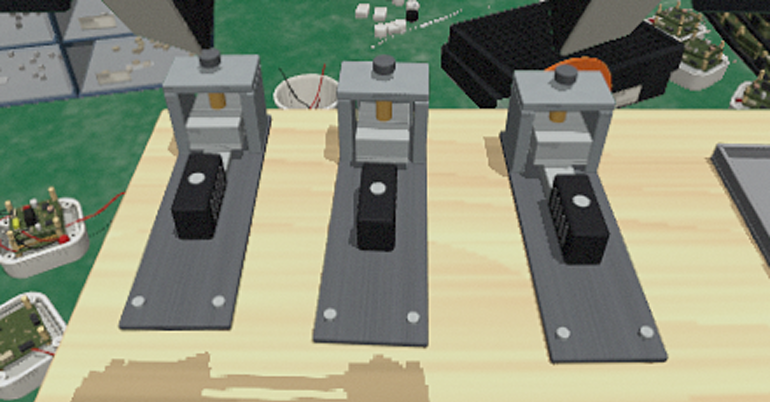

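All three blades sit flat in their stands, blocks about 50 mm in front of the mouths (tips about 50 mm in). Now I'll find the pedal.

Run:
```python
from h import *
t=manip.current_tool_pos(); manip.servo_line([t[0],t[1],.34],vel=.2)
manip.move_pose([.43,0,.36],down(0)); manip.move_pose([.40,-.36,.33],down(0)); snap("wrist","w_pr"); print(st())
```

```text
[ 7.34333e+01  4.01300e-01 -3.58200e-01  3.30500e-01  9.18000e-02
  0.00000e+00 -2.98600e-01  1.48000e-02 -1.76400e-01]
```

View pics/w_pr.png

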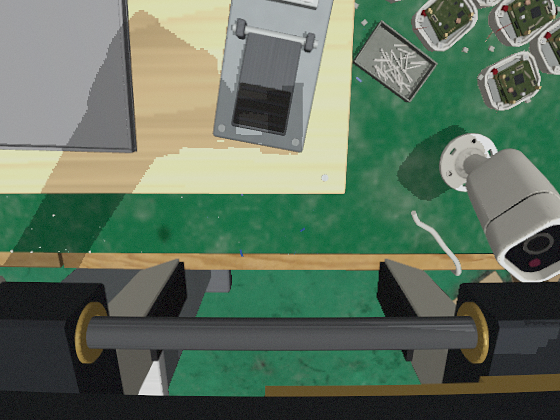

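The rubber pad shows as the dark patch centred at about px (263,108), and the base's rear corners are at (214,134) and (300,151).

Run:
```python
from h import *
im,c=load("w_pr")
g=im.max(2)[60:145,225:300]; print(np.percentile(g,[5,20,40,60,80]))
m=(g<45).astype(np.uint8); m=cv2.morphologyEx(m,cv2.MORPH_OPEN,np.ones((5,5),np.uint8))
n,lab,s,ce=cv2.connectedComponentsWithStats(m); i=1+np.argmax(s[1:,4])
ct=cv2.findContours((lab==i).astype(np.uint8),0,1)[0][0]; r=cv2.minAreaRect(ct+np.array([225,60])); print(s[i],r)
W=ray(c,cv2.boxPoints(r),.118); print(W.round(4),W.mean(0), np.linalg.norm(W-np.roll(W,1,0),axis=1))
print(ray(c,[[214,134],[300,151]],.08))
p=W.mean(0); 
for a in (0,np.pi): print(manip.solve_ik([p[0],p[1],.10],down(a-.15)) is not None)
```

```text
[ 34.  43.  98. 114. 129.]
[  10   31   55   41 1088] ((261.6188659667969, 107.36603546142578), (51.72364807128906, 40.7891960144043), 10.619654655456543)
[[ 0.4599 -0.3096  0.118 ]
 [ 0.4974 -0.3179  0.118 ]
 [ 0.4888 -0.3665  0.118 ]
 [ 0.4508 -0.3595  0.118 ]] [ 0.47419896 -0.33837907  0.118     ] [0.05074546 0.03840312 0.04929534 0.03860394]
[[ 0.44510654 -0.2841032   0.08      ]
 [ 0.42687915 -0.37827867  0.08      ]]
True
True
```

Run:
```python
from h import *
p=np.array([.4735,-.3384,0]); q=down(np.pi-.2)
hop(p,q,.25); effector.close(f_grip=10); manip.servo_line(p+[0,0,.13],vel=.12); manip.sleep(.2); f0=manip.current_force()
z=.121
while z>.093:
    manip.servo_line(p+[0,0,z],vel=.04); f=manip.current_force()-f0; print(round(z,4),manip.current_tool_pos()[2].round(4),f.round(2))
    if f[2]>16: break
    z-=.004 if z>.108 else .0015
manip.sleep(.6); print(st())
```

```text
0.121 0.1206 [ 0.17 -0.45  0.28]
0.117 0.1169 [-0.04 -0.54  0.72]
0.113 0.1129 [ 1.34 -1.08  2.07]
0.109 0.1089 [0.49 0.44 3.17]
0.105 0.1051 [-0.24  0.02  4.87]
0.1035 0.1036 [-0.89 -0.36  4.85]
0.102 0.102 [-1.6  -0.59  4.35]
0.1005 0.1011 [-3.25  0.02  9.68]
0.099 0.1007 [-7.49  1.06 19.05]
[ 8.13750e+01  4.73100e-01 -3.38500e-01  1.00700e-01  3.00000e-04
  9.42580e+00 -7.23580e+00  1.57220e+00  1.86756e+01]
```

The pedal went down to its stop (about 16 mm of travel, then the force rose) and was held there. Now I'll release it and find the tray frame.

```bash
cat >> h.py <<'E'
def extract(n):
    q=down(S[n][1]+np.pi); p=sp(n,-.0515,.0905); hop(p,q,.25); manip.servo_line(p,vel=.12)
    effector.close(f_grip=30); manip.sleep(.1); print("grip",st())
    manip.servo_line(sp(n,-.115,.0908),vel=.05); print("out",st())
    manip.servo_line(sp(n,-.115,.20),vel=.15); print("up",st())
def to_tray(xy,yaw):
    q=down(yaw+np.pi); p=np.r_[xy,.0893]
    manip.move_pose(p+[0,0,.11],q); print("over",st()); manip.servo_line(p+[0,0,.012],vel=.15); manip.servo_line(p,vel=.04); print("tray",st())
    effector.open_jaws(); manip.servo_line(p+[0,0,.13],vel=.15)
E
python3 - <<'E'
from h import *
im,c=load("w_tray2")
W=ray(c,[(237.5,18.5),(451,29),(426,195),(236.5,188.5)],.086)[:,:2]; print(W.round(4),W.mean(0).round(4),np.linalg.norm(W-np.roll(W,1,0),axis=1).round(4))
yaw=np.arctan2(*( (W[0]-W[3]+W[1]-W[2])[::-1])); print("yaw",yaw)
t=manip.current_tool_pos(); manip.servo_line([t[0],t[1],.25],vel=.15); effector.open_jaws()
extract('thin')
E
```

```text
[[ 0.6077  0.0143]
 [ 0.6004 -0.2   ]
 [ 0.4273 -0.1937]
 [ 0.4342  0.0207]] [ 0.5174 -0.0897] [0.1737 0.2144 0.1732 0.2145]
yaw -0.036781625127940525
grip [ 8.88417e+01  5.38300e-01  2.72600e-01  9.05000e-02  2.38000e-02
  2.99997e+01  3.77300e-01  3.81600e-01 -1.18000e-01]
out [ 9.02583e+01  4.75300e-01  2.75500e-01  9.08000e-02  2.38000e-02
  2.99990e+01 -4.90600e-01 -2.09300e-01 -1.38270e+00]
up [ 9.11333e+01  4.74700e-01  2.74900e-01  1.99100e-01  2.35000e-02
  2.99991e+01  8.21000e-02 -8.60300e-01 -1.54610e+00]
```

```bash
cat >> h.py <<'E'
TC=np.array([.5174,-.0897]); TY=-.037
def tp(x,y): return TC+np.array([[np.cos(TY),-np.sin(TY)],[np.sin(TY),np.cos(TY)]])@[x,y]
E
python3 - <<'E'
from h import *
to_tray(tp(-.035,-.080),TY); extract('mid'); snap("wrist","w_mo")
if abs(manip.current_finger_gap()-.0238)<.002: to_tray(tp(-.035,.080),TY)
hop(np.r_[.45,-.03,0],down(0),.33); im,c=snap("wrist","w_t4"); print(dots(im,c,.104)); print(st())
E
```

```text
over [ 9.27667e+01  4.79900e-01 -1.66900e-01  1.99400e-01  2.39000e-02
  2.99992e+01 -1.19520e+00 -3.89900e-01 -1.14990e+00]
tray [ 9.40167e+01  4.79300e-01 -1.68400e-01  8.92000e-02  2.35000e-02
  2.99991e+01 -1.88300e-01  1.34600e+00 -4.33000e-01]
grip [ 1.01175e+02  5.47600e-01  3.92000e-01  9.05000e-02  2.39000e-02
  3.00000e+01 -9.97500e-01 -3.60000e-02  3.66400e-01]
out [ 1.025917e+02  4.845000e-01  3.907000e-01  9.080000e-02  2.390000e-02
  2.999780e+01  6.027000e-01  5.826000e-01 -1.205200e+00]
up [ 1.034667e+02  4.839000e-01  3.901000e-01  1.991000e-01  2.390000e-02
  2.999790e+01 -1.037000e-01 -7.549000e-01 -6.714000e-01]
over [ 1.0500e+02  4.8580e-01 -7.2000e-03  1.9950e-01  2.4100e-02  2.9998e+01
 -2.1610e-01  4.0900e-02 -8.7800e-01]
tray [ 1.06250e+02  4.85200e-01 -8.50000e-03  8.92000e-02  2.39000e-02
  2.99979e+01 -4.62900e-01  5.50800e-01 -6.79600e-01]
[array([ 4.146628e+02,  1.520000e+02,  4.784000e-01, -1.688000e-01]), array([ 2.604675e+02,  1.458182e+02,  4.840000e-01, -7.900000e-03])]
[ 1.116333e+02  4.500000e-01 -3.000000e-02  3.299000e-01  9.170000e-02
  0.000000e+00  1.274000e-01  1.042800e+00 -4.390000e-02]
```

View pics/w_t4.png

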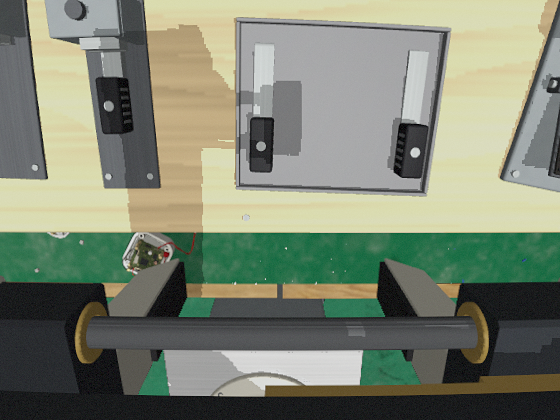

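Mid (dot at 260,146) and thin (415,152) lie flat inside the tray walls with the middle free. The thick blade comes last.

Run:
```python
from h import *
extract('thick')
if abs(manip.current_finger_gap()-.0238)<.002: to_tray(tp(-.035,0),TY)
hop(np.r_[.45,-.03,0],down(0),.33); im,c=snap("wrist","w_t5"); print(dots(im,c,.104))
for x,y in ((260,145),(337,145),(415,152)): print(blades(im,c,[(x-20,x+25,32,118)],[.008])[0][:3])
print(st())
```

```text
grip [ 1.162917e+02  5.268000e-01  1.438000e-01  9.050000e-02  2.380000e-02
  2.999980e+01  1.057100e+00  1.876400e+00 -4.446000e-01]
out [ 1.177083e+02  4.637000e-01  1.437000e-01  9.080000e-02  2.360000e-02
  2.999970e+01  1.862000e-01  2.792000e-01 -1.841900e+00]
up [ 1.185833e+02  4.628000e-01  1.431000e-01  1.992000e-01  2.380000e-02
  2.999970e+01  5.040000e-02  2.229000e-01 -1.031100e+00]
over [ 1.195083e+02  4.823000e-01 -8.670000e-02  1.992000e-01  2.360000e-02
  2.999990e+01 -6.778000e-01  5.979000e-01 -7.405000e-01]
tray [ 1.207583e+02  4.823000e-01 -8.850000e-02  8.920000e-02  2.340000e-02
  2.999970e+01 -3.110000e-02  6.428000e-01 -1.064700e+00]
[array([ 4.146628e+02,  1.520000e+02,  4.783000e-01, -1.689000e-01]), array([ 2.604487e+02,  1.457564e+02,  4.840000e-01, -7.900000e-03]), array([ 3.381628e+02,  1.492907e+02,  4.806000e-01, -8.850000e-02])]
(array([ 0.5834113, -0.0116938,  0.082    ]), np.float64(-0.1138421975557093), np.float64(0.01951614106687707))
(array([ 0.57899362, -0.09025982,  0.082     ]), np.float64(-0.03699303260918599), np.float64(0.01922613988603821))
(array([ 0.57907769, -0.16661013,  0.082     ]), np.float64(-0.029289111200572676), np.float64(0.018949648820176725))
[ 1.26125e+02  4.49900e-01 -3.00000e-02  3.29800e-01  9.16000e-02
  0.00000e+00 -8.61000e-02  3.10500e-01 -2.12800e-01]
```

View pics/w_t5.png

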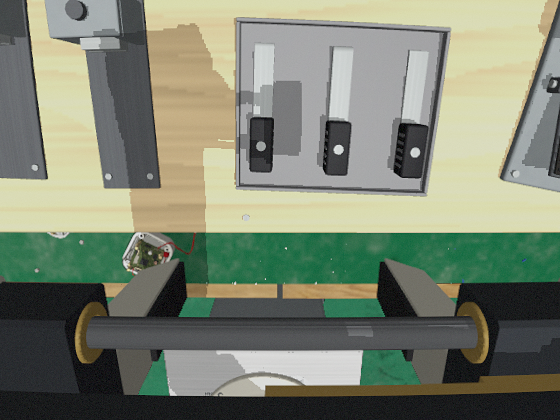

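All three blades lie flat in the tray (dots at 260,146; 338,149; 415,152), and the robot is clear of everything.

```bash
python3 -c "
from bench import manip
print(manip.hand_in())"
```

```text
the job is handed in; nothing more can be done
None
```

I found each blade's stand by its drag, pushed each blade in to the back, pressed the pedal to its stop, laid the blades flat in the tray again and handed the job in at about 126 s; no verdict was returned.

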